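# Reset the bottle cutter under its push-latch flap

### The job

The bottle cutter on the bench has to be reset: press down on the flap in its top so that the push latch lets go and the flap pops open, press the reset button under it fully in, then press the flap shut again until the latch catches and it stays closed by itself. Do all of it by pressing with the fingers, and leave the cut bottle necks and the pliers where they are.

Things in the scene. Friction and masses are not known exactly. Their poses are not given: they have to be found in the camera images.
- cutter: grey metal box, 180 (x) x 240 (y) x 80 mm high, fixed to the bench; origin at the centre of its underside, z up, x towards the hinge side of the flap (front faces -x). Its flat top (deck) is 80 mm above the bench, with a centred 66 x 116 mm opening closed by the flap. Two steel rollers, 18 mm wide and high, stand on the deck at x = 68, y = +-30 mm
- flap (a joint): flap angle (rad): 0 to 0.02 latched shut, -0.175 pressed in to its stop, 1.22 fully open. Push-push latch: pressed in to the stop (at least to -0.15) and let go, a latched flap releases and a damped spring opens it fully in about 1.5 s; an open flap so pressed catches and stays shut. 5 N at the pad presses it in, more at the stop; about 7 N down on the free edge starts the open flap closing
- flap_pad (a point): middle of the rubber strip on the flap's upper face, 48 mm from the hinge axis, 12 mm from the free edge. Flap: plate 60 mm (hinge to free edge) x 110 mm x 6 mm, upper face 16 mm above the deck (96 mm above the bench) when latched; pressed to the stop the pad sinks 8 mm. The point turns with the flap: z is the face's outward normal, x points to the hinge
- flap_hinge (a point): middle of the hinge axis, along the flap's far edge, 90 mm above the bench, 30 mm behind (+x) the middle of the box; the flap's underside lies in the plane of the axis, which runs along the cutter's y
- reset (a joint): travel of the reset button (m): 0 out, 0.005 fully in; spring return, about 4 N to press fully in
- reset_top (a point): centre of the top of the reset button, plain grey, 20 mm wide, in a black round housing in the recess under the flap; top 8 mm below the deck, at x = -16, y = -25 mm from the box's middle. Pressed from above with the flap open: the flap's free edge is then 26 mm away horizontally, towards the hinge, and 66 mm above the deck. The flap's latch pin is at y = 36 mm
- neck_deck_mid (a point): middle (26 mm up) of a loose cut-off clear bottle neck, 60 mm wide at its foot, 52 mm high, standing on the deck beside the flap, on its -y side. Leave it alone
- neck_bench_mid (a point): middle (26 mm up) of a like bottle neck standing on the bench on the +y side of the box. Leave it alone
- neck_capped_mid (a point): middle (26 mm up) of a bottle neck with a white cap (57 mm high), on the bench on the -y side of the box. Leave it alone
- pliers: pliers with orange handles lying on the bench on the -y side of the box, about 160 mm long, 14 mm high; origin on the bench below the rivet. Leave them alone

How it is judged (in metres and radians):
On the way, in this order (a step that is already met when the one before it is completed fails the run):
1. the flap has popped open (value of joint flap above 1 rad), for 0.2 s.
2. the reset button is pressed fully in while the flap is open (value of joint reset above 0.004 m and value of joint flap above 0.7 rad), for 0.05 s.
At the end, for the whole second after the job is handed in: The flap is latched shut by itself (within 0.05 rad of 0), the reset button is out again, and the bottle necks and pliers are within 20 mm of where they began (value of joint flap between -0.05 and 0.05 rad and value of joint reset below 0.002 m and distance of each of neck_deck_mid, neck_bench_mid, neck_capped_mid, pliers from where it was at the start of the episode below 0.02 m); the robot touches nothing.
It fails at once if a bottle neck or the pliers are pushed, lifted or carried away (more than 20 mm) (distance of any of neck_deck_mid, neck_bench_mid, neck_capped_mid, pliers from where it was at the start of the episode above 0.02 m).
It fails at once if the arm or the gripper's body, not the fingers, presses on the cutter or its flap (over 8 N) (contact force between the arm and cutter above 8 N).
It also fails if it takes over 51 s, if anything falls off the work surface, if the arm or the gripper's body presses on something with over 40 N, if the wrist force passes 120 N, or if a joint passes its speed limit or range.

### The arm

A 7-joint arm with a two-finger parallel gripper is mounted at the origin on the work surface. World frame = base frame: x ahead of the robot, y to its left, z up, the work surface at z = 0. Lengths are in mm, angles in rad, forces in N, time in s.
With the tool pointing down it reaches from about 425 to 950 mm from the base axis. Payload 16.7 kg.
Tool frame: the origin (TCP) lies at the very end of the fingers, on their centre line; the grasp point (between the pads) lies 19 mm behind it (manip.hold_point_z is the distance from the TCP to the grasp point, in mm); z points along the fingers, y is the line along which they close (so a half turn about z gives the same grasp; the last joint's range is limited). The gripper opens to 94 mm and grips with 3 to 60 N. Pads are 16 mm wide; open, the fingers measure 119 mm over their backs; the gripper's body (75 mm by 177 mm) begins 78 mm behind the grasp point.
Start: joints at [-1.383, 0.426, 0.074, 1.606, -0.034, 1.111, -0.067], TCP at [223.706, 636.812, 205.467] pointing down, gripper open.
Joint ranges: [-2.85, 2.85], [-0.5, 2.14], [-1.23, 1.37], [0.21, 2.46], [-1.02, 4.16], [0.16, 2.05], [-2.73, 2.73]. Speed limits (rad/s): [1.89, 1.89, 2.39, 2.39, 3.01, 3.01, 3.01].

### API

Orientations are given as a unit quaternion [w, x, y, z].
In Python, from cell import manip gives the robot as it stands. The module is installed in compiled form; this text tells all that it offers.
- The arm moves only by the tool arm_command, never from a script. Its argument "motion" is one flat list of numbers, 7 for each row, row after row: the shift along the tool's x, y, z each as a share of 0.25 m, from -1 to 1, then the turn, a rotation vector about the tool's x, y, z each as a share of 90 degrees, from -1 to 1, then the closure, from 0 (fully open) to 1 (shut). A call has 1 to 20 rows; each row shifts and turns the commanded pose from where the row before left it, along the tool's axes as they then stand; what a row does not reach is not made up. A row lasts 1/12 s, in which the tool goes at most 41.7 mm and 7.16 degrees, less where a joint would pass 70% of its speed; a pose out of reach is approached as far as the arm can. A call with a number of a shift or a turn outside -1 to 1 is refused whole. A call with a gripper value outside its range is refused whole. The fingers move at their own pace and stop on an object; the grip force is fixed at half the most. Time passes only in rows, so rows that do not move let the fingers close. It gives the time, the measured TCP pose, the force, the opening and the grip force at its end, in the units of the state.
- manip.get_obs(): the state, without advancing time (a new reading comes with each control period).
- manip.get_image(name): name is "scene" or "top"; returns the picture (400x640x3 uint8, red, green, blue); there is no depth.
- manip.camera_info(name): a dict with "vfov" (degrees; the focal length in pixels is half the picture's height over the tangent of half this angle, whatever the lens; pixels are square), "cx", "cy" (the principal point, pixels), "xyz" and "orientation" of the camera in the world. Camera axes: x right, y up, looking along -z (the intrinsics and any distortion apply to the point x, -y, -z); pixel columns grow to the right and rows downward; lengths in mm; the calibration is good to about 2 mm. A picture is of the moment at which its call begins. camera_info takes no time and is no camera call.
- manip.job_done(): hands the job in; it is judged then, once.
The state is a dict: "time": time; "qpos": joint angles; "qvel": joint speeds; "joint_efforts": joint torques, N m; "tcp_pos": TCP position; "orientation": TCP orientation; "ft_force": force on the tool from outside, world axes, zero at the start; "moment": the same for the moment, N m; "grip_width": finger opening in mm; "finger_force": force on a finger pad.
Only numpy, scipy, OpenCV 4.12 (cv2) and the standard library are available. Lean on these libraries where they do the work, as an engineer would, in place of code of your own. Each camera call takes 0.05 s, during which the arm holds its last target. There are 200 camera calls.

## Working session

There is one attempt and no reset: what is moved stays moved. The work goes in short steps, Python scripts to look and compute and a tool call to move; the robot and the scene stay as the last step left them, time stands still between calls to the robot, and variables do not carry over. Pictures are saved under pics/ and viewed, at most 10 in all, crops included, and the job is handed in when it is done.

Besides the shell and the picture viewer there is one more tool, called after "Emit:" by a JSON object that holds its "name" and its "arguments". arm_command: Moves the arm, as the interface text tells. Its arguments: {"type":"object","properties":{"motion":{"type":"array","items":{"type":"number"}}},"required":["motion"]}

```bash
mkdir -p pics; python3 - <<'E'
from cell import manip
import cv2
for n in("scene","top"):
    cv2.imwrite(f"pics/{n}0.png",manip.get_image(n)[:,:,::-1]); print(manip.camera_info(n))
o=manip.get_obs();print(o)
E
```

```text
{'vfov': 54.94331185364871, 'cx': 315.9522064246952, 'cy': 203.4605384723106, 'xyz': array([ 853.84154936, -266.18392934,  772.6026571 ]), 'orientation': array([0.89537563, 0.26357555, 0.09331887, 0.34658622])}
{'vfov': 43.35525517263129, 'cx': 313.05713575961687, 'cy': 203.5354328880695, 'xyz': array([ 481.25616023,   64.65459915, 1374.54185409]), 'orientation': array([-0.69930163, -0.02949681,  0.02400181,  0.71381446])}
{'time': 0.1, 'qpos': array([-1.38249836,  0.4266548 ,  0.07383503,  1.60650624, -0.03410311,
        1.11077872, -0.06710432]), 'qvel': array([ 6.59422521e-04, -2.83691048e-03, -1.38761901e-04, -2.21707120e-04,
        5.47860217e-05,  6.91864605e-04, -9.07638847e-04]), 'joint_efforts': array([ 8.79383617e-03, -9.37474680e+01,  3.67678955e+00, -4.55043018e+01,
       -4.85344429e-02,  1.67180708e-02,  2.70895924e-06]), 'tcp_pos': array([223.59159132, 636.50098694, 204.87109226]), 'orientation': array([-5.94230933e-05,  1.68106857e-01,  9.85768628e-01, -5.41024297e-04]), 'ft_force': array([ 0.68675069, -0.32741322,  0.3382996 ]), 'moment': array([ 0.00835064,  0.00770289, -0.01784904]), 'finger_force': 0.0, 'grip_width': 93.79056743621814}
```

View pics/scene0.png

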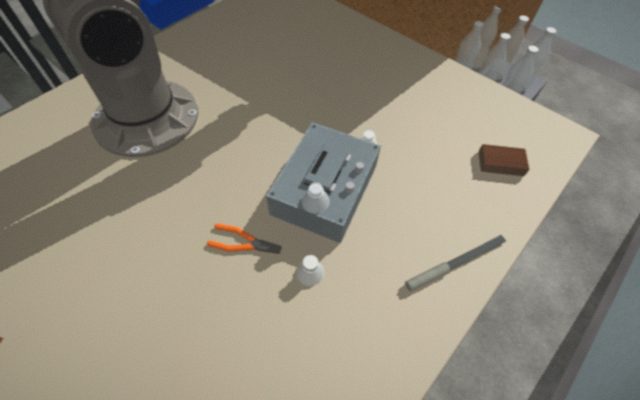

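View pics/top0.png

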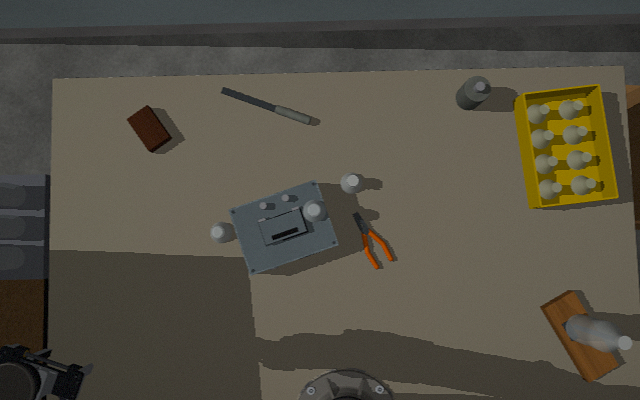

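The top view shows the cutter around (284,227), with the rollers at (264,206) and (288,197), the flap's black rubber strip near (285,234) and the deck neck at (314,210). I'll enlarge both views.

```bash
python3 - <<'E'
import cv2
a=cv2.imread("pics/top0.png")[170:285,205:345]; cv2.imwrite("pics/t1.png",cv2.resize(a,None,fx=5,fy=5,interpolation=cv2.INTER_CUBIC))
b=cv2.imread("pics/scene0.png")[115:245,260:390]; cv2.imwrite("pics/s1.png",cv2.resize(b,None,fx=4.5,fy=4.5,interpolation=cv2.INTER_CUBIC))
E
```

```text
(no output)
```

View pics/t1.png

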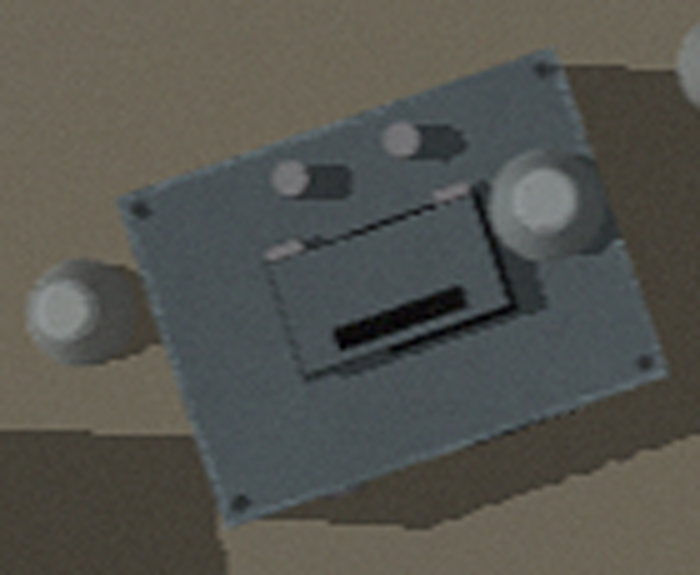

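View pics/s1.png

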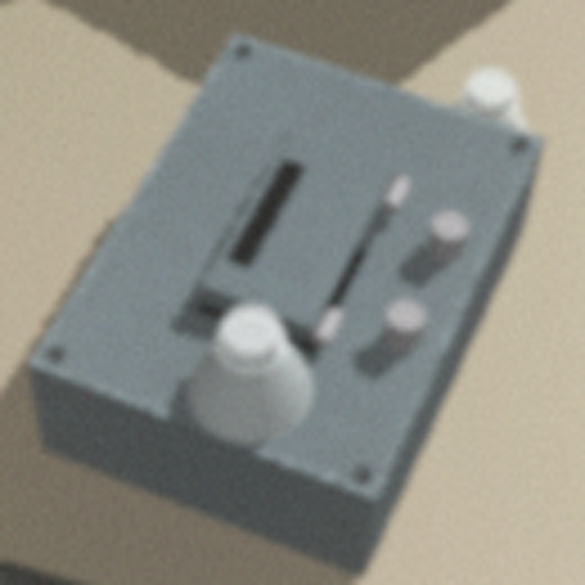

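The crop of the top view gives sharp deck corners at (120,200), (552,48), (665,377) and (228,524). The pad centre is at about (401,318) there, and the roller tops at (291,180) and (401,139). In the scene crop the deck corners are at (545,138), (375,495), (33,362) and (236,36), with the pad at (267,214). Next I'll fit the cutter pose to these.

```bash
cat > h.py <<'E'
import numpy as np
from scipy.spatial.transform import Rotation as R
from scipy.optimize import least_squares
from cell import manip
def proj(n,P):
    c=manip.camera_info(n);f=200/np.tan(np.radians(c['vfov']/2))
    q=c['orientation'];p=R.from_quat(q[[1,2,3,0]]).inv().apply(np.atleast_2d(P)-c['xyz'])
    return np.c_[c['cx']+f*p[:,0]/-p[:,2],c['cy']-f*p[:,1]/-p[:,2]]
def world(v,L):
    L=np.atleast_2d(L);return np.c_[R.from_euler('z',v[2]).apply(L)[:,:2]+v[:2],L[:,2]]
E
cat > fit.py <<'E'
from h import *
L=np.array([[90,120,80],[90,-120,80],[-90,-120,80],[-90,120,80],[-18,0,96],[68,30,98],[68,-30,98]],float)
T=np.array([[120,200],[552,48],[665,377],[228,524],[401,318],[291,180],[401,139]])/5-.4+[205,170]
S=np.array([[545,138],[375,495],[33,362],[236,36],[267,214],[450,226],[405,316]])/4.5-.39+[260,115]
def r(v,cams): return np.concatenate([(proj(n,world(v,L))-O).ravel() for n,O in cams])
A,B=("top",T),("scene",S)
for c in([A],[B],[A,B]):
    s=least_squares(r,[550,100,.2],args=(c,));print(s.x.round(3),s.fun.reshape(-1,2).round(1).tolist())
v=s.x
# deck neck: cap/top centre z=132 both views
n=least_squares(lambda p:np.r_[(proj("top",[*p,132])-(np.array([545,200])/5-.4+[205,170])).ravel(),(proj("scene",[*p,132])-(np.array([250,328])/4.5-.39+[260,115])).ravel()],[560,50])
print("neck",n.x,n.fun, "local",R.from_euler('z',-v[2]).apply([*(n.x-v[:2]),0]))
for nme,l in dict(pad=[-18,0,96],reset=[-16,-25,72],hinge=[30,0,90]).items(): print(nme,world(v,l).round(1))
E
python3 fit.py
```

```text
[5.2098e+02 1.5258e+02 3.1200e-01] [[-0.9, -0.6], [0.6, -0.3], [0.9, -0.2], [-0.5, 1.1], [-0.1, 0.2], [-0.1, -0.4], [0.2, 0.2]]
[5.21734e+02 1.52449e+02 3.13000e-01] [[0.3, -0.1], [0.3, 1.0], [-1.1, 0.2], [-0.2, -0.9], [0.1, -0.2], [0.2, -0.3], [0.4, -0.3]]
[5.21376e+02 1.52553e+02 3.12000e-01] [[-0.9, -0.7], [0.5, -0.5], [0.9, -0.4], [-0.4, 1.0], [-0.1, 0.0], [-0.2, -0.5], [0.1, 0.0], [0.2, -0.2], [0.1, 0.9], [-1.2, 0.1], [-0.2, -1.0], [0.0, -0.3], [0.1, -0.4], [0.3, -0.4]]
neck [560.87935853  71.37449475] [ 0.38071871 -0.16507423  0.11889386 -0.38966837] local [ 12.63785016 -89.39127247   0.        ]
pad [[504.2 147.   96. ]]
reset [[513.8 123.8  72. ]]
hinge [[549.9 161.8  90. ]]
```

The cutter pose is consistent in both views: (521.4, 152.6) mm, yaw 0.312 rad. First I turn the tool to the cutter's axes and close the fingers, so that tool x = -cutter x, tool y = cutter y and tool z is down.

Emit:
{"name": "arm_command", "arguments": {"motion": [0, 0, 0, 0, 0, -0.0517, 1, 0, 0, 0, 0, 0, -0.0517, 1, 0, 0, 0, 0, 0, -0.0517, 1, 0, 0, 0, 0, 0, -0.0517, 1, 0, 0, 0, 0, 0, -0.0517, 1, 0, 0, 0, 0, 0, -0.0517, 1, 0, 0, 0, 0, 0, -0.0517, 1, 0, 0, 0, 0, 0, -0.0517, 1, 0, 0, 0, 0, 0, 0, 1]}}

```text
time: 0.85
tcp_pos: [223.8, 636.6, 205.1]
orientation: [-0.0, -0.157, 0.988, -0.0]
ft_force: [-0.5, -0.4, -0.6]
grip_width: 37.6
finger_force: 0.0
```

```bash
cat > st.py <<'E'
from h import *
import sys
v=np.array([521.4,152.6,.312])
o=manip.get_obs();p=o['tcp_pos'];q=o['orientation'];T=R.from_quat(q[[1,2,3,0]])
l=R.from_euler('z',-v[2]).apply([*(p[:2]-v[:2]),p[2]])
print('t',o['time'],'local tcp',l.round(1),'toolaxes in cutter',(R.from_euler('z',-v[2])*T).as_matrix().round(3).tolist(),'F',o['ft_force'].round(1),'w',o['grip_width'])
if len(sys.argv)>3:
    g=world(v,[float(a) for a in sys.argv[1:4]])[0]
    print('tool shift share',(T.inv().apply(g-p)/250).round(4))
E
python3 st.py -18 0 150
```

```text
t 0.85 local tcp [-134.7  552.   205.1] toolaxes in cutter [[-1.0, -0.004, -0.0], [-0.004, 1.0, -0.001], [0.0, -0.001, -1.0]] F [-0.5 -0.4 -0.6] w 37.62201340831489
tool shift share [-0.4583 -2.2095  0.2213]
```

Emit:
{"name": "arm_command", "arguments": {"motion": [-0.0255, -0.1228, 0.0, 0, 0, 0, 1, -0.0255, -0.1228, 0.0, 0, 0, 0, 1, -0.0255, -0.1228, 0.0, 0, 0, 0, 1, -0.0255, -0.1228, 0.0, 0, 0, 0, 1, -0.0255, -0.1228, 0.0, 0, 0, 0, 1, -0.0255, -0.1228, 0.0, 0, 0, 0, 1, -0.0255, -0.1228, 0.0, 0, 0, 0, 1, -0.0255, -0.1228, 0.0, 0, 0, 0, 1, -0.0255, -0.1228, 0.0, 0, 0, 0, 1, -0.0255, -0.1228, 0.0, 0, 0, 0, 1, -0.0255, -0.1228, 0.0, 0, 0, 0, 1, -0.0255, -0.1228, 0.0, 0, 0, 0, 1, -0.0255, -0.1228, 0.0, 0, 0, 0, 1, -0.0255, -0.1228, 0.0, 0, 0, 0, 1, -0.0255, -0.1228, 0.0, 0, 0, 0, 1, -0.0255, -0.1228, 0.0, 0, 0, 0, 1, -0.0255, -0.1228, 0.11, 0, 0, 0, 1, -0.0255, -0.1228, 0.11, 0, 0, 0, 1, 0, 0, 0, 0, 0, 0, 1, 0, 0, 0, 0, 0, 0, 1]}}

```text
time: 2.52
tcp_pos: [502.1, 144.1, 149.1]
orientation: [-0.001, -0.152, 0.988, -0.001]
ft_force: [-0.6, 0.2, 0.0]
grip_width: 0.7
finger_force: 0.0
```

```bash
python3 st.py -18 0 102; python3 - <<'E'
from cell import manip
import cv2
i=manip.get_image("scene")[:,:,::-1][60:260,230:420]
cv2.imwrite("pics/s2.png",cv2.resize(i,None,fx=3,fy=3,interpolation=cv2.INTER_CUBIC))
E
```

```text
t 2.5167 local tcp [-21.   -2.2 149.1] toolaxes in cutter [[-1.0, 0.006, -0.003], [0.006, 1.0, -0.001], [0.003, -0.001, -1.0]] F [-0.6  0.2  0. ] w 0.698992880767627
tool shift share [-0.0123  0.0089  0.1885]
```

View pics/s2.png

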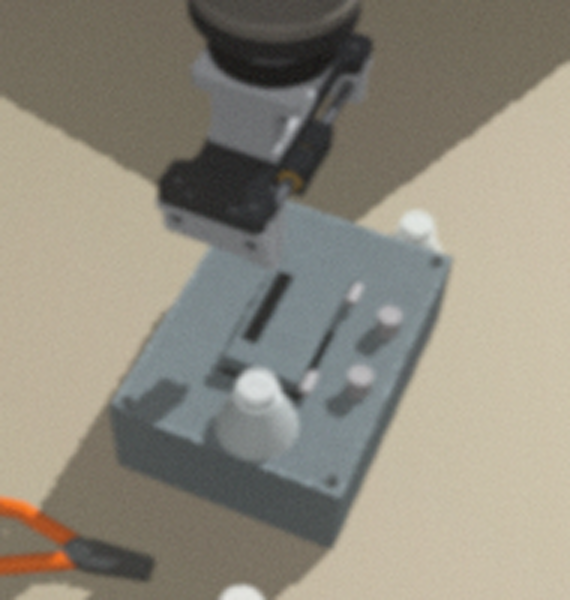

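The view shows the gripper's body over the cutter with its -y end hiding the fingers. The flap is still shut, and the neck and pliers are untouched. Next I go down towards the pad.

Emit:
{"name": "arm_command", "arguments": {"motion": [-0.0123, 0.0089, 0.06, 0, 0, 0, 1, 0, 0, 0.06, 0, 0, 0, 1, 0, 0, 0.06, 0, 0, 0, 1, 0, 0, 0.02, 0, 0, 0, 1, 0, 0, 0, 0, 0, 0, 1, 0, 0, 0, 0, 0, 0, 1]}}

```text
time: 3.07
tcp_pos: [504.8, 150.0, 101.3]
orientation: [0.0, -0.155, 0.988, 0.0]
ft_force: [1.0, 0.5, 0.0]
grip_width: 0.5
finger_force: 0.0
```

Emit:
{"name": "arm_command", "arguments": {"motion": [0, 0, 0.008, 0, 0, 0, 1, 0, 0, 0.008, 0, 0, 0, 1, 0, 0, 0.008, 0, 0, 0, 1, 0, 0, 0.008, 0, 0, 0, 1, 0, 0, 0, 0, 0, 0, 1]}}

```text
time: 3.48
tcp_pos: [504.8, 149.4, 92.6]
orientation: [0.0, -0.155, 0.988, 0.0]
ft_force: [-0.8, 1.4, 4.4]
grip_width: 0.5
finger_force: 2.2
```

```bash
python3 st.py -18 0 88
```

```text
t 3.4833 local tcp [-16.8   2.   92.6] toolaxes in cutter [[-1.0, 0.0, 0.0], [0.0, 1.0, 0.0], [-0.0, 0.0, -1.0]] F [-0.8  1.4  4.4] w 0.4756994730577069
tool shift share [ 0.0048 -0.008   0.0185]
```

Emit:
{"name": "arm_command", "arguments": {"motion": [0, 0, 0.007, 0, 0, 0, 1, 0, 0, 0.007, 0, 0, 0, 1, 0, 0, 0.005, 0, 0, 0, 1, 0, 0, 0, 0, 0, 0, 1, 0, 0, 0, 0, 0, 0, 1]}}

```text
time: 3.9
tcp_pos: [504.9, 149.5, 88.8]
orientation: [0.0, -0.155, 0.988, 0.0]
ft_force: [-5.9, -0.8, 20.0]
grip_width: 0.1
finger_force: 10.2
```

The force jumped to 20 N at the stop. I lift to let the latch release.

Emit:
{"name": "arm_command", "arguments": {"motion": [0, 0, 0.005, 0, 0, 0, 1, 0, 0, 0, 0, 0, 0, 1, 0, 0, -0.06, 0, 0, 0, 1, 0, 0, -0.12, 0, 0, 0, 1, 0, 0, -0.12, 0, 0, 0, 1, 0, 0, -0.08, 0, 0, 0, 1, 0, 0, 0, 0, 0, 0, 1, 0, 0, 0, 0, 0, 0, 1, 0, 0, 0, 0, 0, 0, 1, 0, 0, 0, 0, 0, 0, 1, 0, 0, 0, 0, 0, 0, 1, 0, 0, 0, 0, 0, 0, 1, 0, 0, 0, 0, 0, 0, 1, 0, 0, 0, 0, 0, 0, 1, 0, 0, 0, 0, 0, 0, 1, 0, 0, 0, 0, 0, 0, 1, 0, 0, 0, 0, 0, 0, 1, 0, 0, 0, 0, 0, 0, 1]}}

```text
time: 5.4
tcp_pos: [504.7, 149.2, 181.5]
orientation: [-0.0, -0.155, 0.988, -0.0]
ft_force: [0.0, 0.1, 0.3]
grip_width: 0.3
finger_force: 0.0
```

```bash
python3 st.py -16 -25 90; python3 - <<'E'
from cell import manip
import cv2
i=manip.get_image("scene")[:,:,::-1][100:250,250:400]
cv2.imwrite("pics/s3.png",cv2.resize(i,None,fx=4,fy=4,interpolation=cv2.INTER_CUBIC))
E
```

```text
t 5.4 local tcp [-17.    1.9 181.5] toolaxes in cutter [[-1.0, 0.0, -0.0], [0.0, 1.0, -0.0], [0.0, -0.0, -1.0]] F [0.  0.1 0.3] w 0.30602130091673285
tool shift share [-0.0039 -0.1077  0.3661]
```

View pics/s3.png

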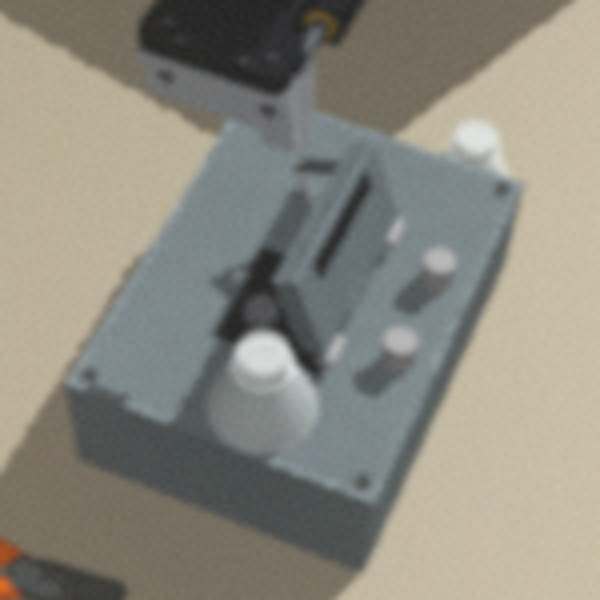

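The flap is open. The grey button is visible at crop pixel (262,305), and the neck is unmoved. Next I move over the button, then descend.

Emit:
{"name": "arm_command", "arguments": {"motion": [0.002, -0.0357, 0, 0, 0, 0, 1, 0.002, -0.036, 0, 0, 0, 0, 1, 0, -0.036, 0, 0, 0, 0, 1, 0, 0, 0, 0, 0, 0, 1, 0, 0, 0.08, 0, 0, 0, 1, 0, 0, 0.08, 0, 0, 0, 1, 0, 0, 0.06, 0, 0, 0, 1, 0, 0, 0, 0, 0, 0, 1, 0, 0, 0, 0, 0, 0, 1]}}

```text
time: 6.2
tcp_pos: [511.8, 122.9, 126.3]
orientation: [-0.001, -0.155, 0.988, -0.0]
ft_force: [0.6, 0.0, 0.0]
grip_width: 0.4
finger_force: 0.0
```

```bash
python3 st.py -17 -25 76; python3 -c "
from h import *
print(proj('scene',world([521.4,152.6,.312],[-16,-25,72])))"
```

```text
t 6.2 local tcp [-18.3 -25.3 126.3] toolaxes in cutter [[-1.0, 0.001, -0.001], [0.001, 1.0, -0.0], [0.001, -0.0, -1.0]] F [0.6 0.  0. ] w 0.40537940941820144
tool shift share [-0.0055  0.0014  0.2014]
[[315.0562609  176.69601902]]
```

The predicted button pixel (315.1, 176.7) matches the one I read (315.5, 176). I go down.

Emit:
{"name": "arm_command", "arguments": {"motion": [-0.0055, 0.0014, 0.06, 0, 0, 0, 1, 0, 0, 0.06, 0, 0, 0, 1, 0, 0, 0.05, 0, 0, 0, 1, 0, 0, 0.03, 0, 0, 0, 1, 0, 0, 0, 0, 0, 0, 1, 0, 0, 0, 0, 0, 0, 1]}}

```text
time: 6.7
tcp_pos: [513.6, 124.0, 77.2]
orientation: [0.0, -0.155, 0.988, 0.0]
ft_force: [0.9, 0.4, 0.7]
grip_width: 0.5
finger_force: 0.0
```

Emit:
{"name": "arm_command", "arguments": {"motion": [0, 0, 0.008, 0, 0, 0, 1, 0, 0, 0.008, 0, 0, 0, 1, 0, 0, 0.008, 0, 0, 0, 1, 0, 0, 0, 0, 0, 0, 1]}}

```text
time: 7.03
tcp_pos: [513.8, 124.2, 70.8]
orientation: [0.001, -0.155, 0.988, 0.0]
ft_force: [1.6, 0.1, 3.9]
grip_width: 0.2
finger_force: 1.7
```

Emit:
{"name": "arm_command", "arguments": {"motion": [0, 0, 0.008, 0, 0, 0, 1, 0, 0, 0.008, 0, 0, 0, 1, 0, 0, 0, 0, 0, 0, 1, 0, 0, 0, 0, 0, 0, 1]}}

```text
time: 7.37
tcp_pos: [514.2, 124.3, 69.1]
orientation: [0.001, -0.155, 0.988, 0.001]
ft_force: [-12.6, -3.8, 53.3]
grip_width: 0.5
finger_force: 26.6
```

The hard stop at about 69 mm could be the housing rim under the wide closed fingertips, since 67-68 mm would be fully in. To be sure, I lift and tilt so that only the narrow edge of one finger presses, leaning the body away from the flap but staying above the neck.

Emit:
{"name": "arm_command", "arguments": {"motion": [0, 0, -0.05, 0, 0, 0, 1, 0, 0, -0.08, 0, 0, 0, 1, 0, 0, -0.05, 0, 0, 0, 1, 0, 0.02, 0, 0, 0, 0, 1, 0, 0.02, 0, -0.0556, 0, 0, 1, 0, 0, 0, -0.0556, 0, 0, 1, 0, 0, 0, -0.0556, 0, 0, 1, 0, 0, 0, -0.0556, 0, 0, 1, 0, 0, 0, 0, 0, 0, 1, 0, 0, 0, 0, 0, 0, 1]}}

```text
time: 8.2
tcp_pos: [509.9, 131.9, 110.4]
orientation: [-0.028, -0.151, 0.973, 0.171]
ft_force: [-0.3, 0.3, -0.2]
grip_width: 0.2
finger_force: 0.0
```

```bash
python3 st.py -16 -16 79
```

```text
t 8.2 local tcp [-17.3 -16.2 110.4] toolaxes in cutter [[-1.0, 0.004, -0.001], [0.004, 0.94, 0.342], [0.002, 0.342, -0.94]] F [-0.3  0.3 -0.2] w 0.21470392505751568
tool shift share [-0.0054 -0.0421  0.1183]
```

Emit:
{"name": "arm_command", "arguments": {"motion": [-0.0054, -0.0105, 0.0296, 0, 0, 0, 1, 0, -0.0105, 0.0296, 0, 0, 0, 1, 0, -0.0105, 0.0296, 0, 0, 0, 1, 0, -0.0105, 0.0296, 0, 0, 0, 1, 0, 0, 0, 0, 0, 0, 1, 0, 0, 0, 0, 0, 0, 1]}}

```text
time: 8.7
tcp_pos: [510.8, 134.5, 79.5]
orientation: [-0.028, -0.153, 0.973, 0.172]
ft_force: [0.9, -0.6, 1.3]
grip_width: 0.5
finger_force: 0.0
```

Emit:
{"name": "arm_command", "arguments": {"motion": [0, -0.0027, 0.0075, 0, 0, 0, 1, 0, -0.0027, 0.0075, 0, 0, 0, 1, 0, 0, 0, 0, 0, 0, 1]}}

```text
time: 8.95
tcp_pos: [511.5, 134.2, 76.1]
orientation: [-0.027, -0.153, 0.973, 0.172]
ft_force: [0.1, -0.4, 1.3]
grip_width: 0.5
finger_force: 0.5
```

Emit:
{"name": "arm_command", "arguments": {"motion": [0, -0.0027, 0.0075, 0, 0, 0, 1, 0, -0.0014, 0.0037, 0, 0, 0, 1, 0, 0, 0, 0, 0, 0, 1]}}

```text
time: 9.2
tcp_pos: [511.5, 134.2, 73.2]
orientation: [-0.027, -0.153, 0.973, 0.172]
ft_force: [0.8, 0.8, 2.5]
grip_width: 0.7
finger_force: 1.3
```

Emit:
{"name": "arm_command", "arguments": {"motion": [0, -0.0027, 0.0075, 0, 0, 0, 1, 0, 0, 0, 0, 0, 0, 1, 0, 0, 0, 0, 0, 0, 1]}}

```text
time: 9.45
tcp_pos: [511.4, 134.2, 71.2]
orientation: [-0.027, -0.153, 0.973, 0.172]
ft_force: [0.3, 1.2, 4.4]
grip_width: 0.7
finger_force: 1.8
```

Emit:
{"name": "arm_command", "arguments": {"motion": [0, -0.0027, 0.0075, 0, 0, 0, 1, 0, 0, 0, 0, 0, 0, 1, 0, 0, 0, 0, 0, 0, 1]}}

```text
time: 9.7
tcp_pos: [511.7, 134.4, 70.2]
orientation: [-0.027, -0.153, 0.973, 0.172]
ft_force: [-4.1, -1.9, 21.8]
grip_width: 0.6
finger_force: 10.7
```

The force rose smoothly to 4.4 N over about 5 mm and then hit a hard stop, so the button is fully in. Next I lift, straighten, and go over the flap's back side.

Emit:
{"name": "arm_command", "arguments": {"motion": [0, 0.0205, -0.0564, 0, 0, 0, 1, 0, 0.0274, -0.0752, 0, 0, 0, 1, 0, 0.0274, -0.0752, 0, 0, 0, 1, 0, 0.0274, -0.0752, 0, 0, 0, 1, 0, 0.0274, -0.0752, 0, 0, 0, 1, 0, 0.0274, -0.0752, 0, 0, 0, 1, 0, 0, 0, 0.0556, 0, 0, 1, 0, 0, 0, 0.0556, 0, 0, 1, 0, 0, 0, 0.0556, 0, 0, 1, 0, 0, 0, 0.0556, 0, 0, 1, 0, 0, 0, 0, 0, 0, 1, 0, 0, 0, 0, 0, 0, 1]}}

```text
time: 10.7
tcp_pos: [510.6, 135.7, 184.1]
orientation: [-0.0, -0.157, 0.988, 0.0]
ft_force: [-0.5, 0.2, -0.6]
grip_width: 0.7
finger_force: 0.0
```

```bash
python3 st.py 34 0 178
```

```text
t 10.7 local tcp [-15.5 -12.8 184.1] toolaxes in cutter [[-1.0, -0.003, -0.0], [-0.003, 1.0, 0.0], [0.0, 0.0, -1.0]] F [-0.5  0.2 -0.6] w 0.7096237488515483
tool shift share [-0.198   0.0506  0.0242]
```

Emit:
{"name": "arm_command", "arguments": {"motion": [-0.066, 0.017, 0, 0, 0, 0, 1, -0.066, 0.017, 0, 0, 0, 0, 1, -0.066, 0.017, 0, 0, 0, 0, 1, 0, 0, 0, 0, 0, 0, 1, 0, 0, 0.06, 0, 0, 0, 1, 0, 0, 0.06, 0, 0, 0, 1, 0, 0, 0.06, 0, 0, 0, 1, 0, 0, 0, 0, 0, 0, 1, 0, 0, 0, 0, 0, 0, 1]}}

```text
time: 11.45
tcp_pos: [554.1, 160.2, 138.7]
orientation: [-0.001, -0.155, 0.988, -0.0]
ft_force: [-0.6, 0.2, 0.3]
grip_width: 0.5
finger_force: 0.0
```

```bash
python3 st.py 34 0 138; python3 - <<'E'
from cell import manip
import cv2
i=manip.get_image("top")[:,:,::-1][160:290,205:345]
cv2.imwrite("pics/s4.png",cv2.resize(i,None,fx=4,fy=4,interpolation=cv2.INTER_CUBIC))
i=manip.get_image("scene")[:,:,::-1][100:250,250:400]
cv2.imwrite("pics/s5.png",cv2.resize(i,None,fx=4,fy=4,interpolation=cv2.INTER_CUBIC))
E
```

```text
t 11.45 local tcp [ 33.4  -2.8 138.7] toolaxes in cutter [[-1.0, 0.002, -0.002], [0.002, 1.0, 0.0], [0.002, 0.0, -1.0]] F [-0.6  0.2  0.3] w 0.5270913210757443
tool shift share [-0.0022  0.011   0.003 ]
```

View pics/s5.png

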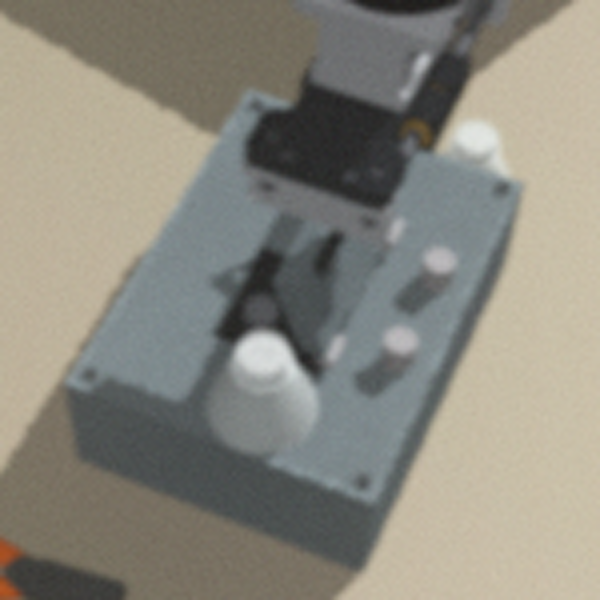

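The flap still stands open with its front edge at about (280,290), the button looks out at (262,305), and the neck and pliers are unmoved. Now I sweep the flap shut along its arc.

Emit:
{"name": "arm_command", "arguments": {"motion": [0.0258, 0.005, 0.002, 0, 0, 0, 1, 0.0258, 0.005, 0.002, 0, 0, 0, 1, 0.0262, 0, 0.0144, 0, 0, 0, 1, 0.0262, 0, 0.0144, 0, 0, 0, 1, 0.0244, 0, 0.0198, 0, 0, 0, 1, 0.0244, 0, 0.0198, 0, 0, 0, 1, 0, 0, 0, 0, 0, 0, 1]}}

```text
time: 12.13
tcp_pos: [515.7, 151.7, 120.2]
orientation: [-0.001, -0.155, 0.988, -0.0]
ft_force: [1.5, 1.1, 1.3]
grip_width: 0.5
finger_force: 1.1
```

Emit:
{"name": "arm_command", "arguments": {"motion": [0.0162, 0, 0.022, 0, 0, 0, 1, 0.0162, 0, 0.022, 0, 0, 0, 1, 0.0104, 0, 0.0264, 0, 0, 0, 1, 0.0104, 0, 0.0264, 0, 0, 0, 1, 0, 0, 0.008, 0, 0, 0, 1, 0, 0, 0.008, 0, 0, 0, 1, 0, 0, 0, 0, 0, 0, 1]}}

```text
time: 12.72
tcp_pos: [504.0, 147.9, 92.2]
orientation: [-0.001, -0.155, 0.988, -0.0]
ft_force: [-0.1, -0.2, 3.6]
grip_width: 0.2
finger_force: 2.0
```

```bash
python3 st.py -18 0 88
```

```text
t 12.7167 local tcp [-18.    0.8  92.2] toolaxes in cutter [[-1.0, 0.0, -0.002], [0.0, 1.0, -0.0], [0.002, -0.0, -1.0]] F [-0.1 -0.2  3.6] w 0.2444167158636558
tool shift share [-0.0001 -0.0033  0.0169]
```

Emit:
{"name": "arm_command", "arguments": {"motion": [0, 0, 0.008, 0, 0, 0, 1, 0, 0, 0.006, 0, 0, 0, 1, 0, 0, 0.007, 0, 0, 0, 1, 0, 0, 0, 0, 0, 0, 1, 0, 0, 0, 0, 0, 0, 1]}}

```text
time: 13.13
tcp_pos: [504.2, 148.0, 88.4]
orientation: [-0.001, -0.155, 0.988, 0.0]
ft_force: [-8.6, -2.5, 24.0]
grip_width: 0.5
finger_force: 12.8
```

The flap is at the stop with 24 N. I release, then lift well clear.

Emit:
{"name": "arm_command", "arguments": {"motion": [0, 0, -0.02, 0, 0, 0, 1, 0, 0, -0.02, 0, 0, 0, 1, 0, 0, -0.04, 0, 0, 0, 1, 0, 0, -0.1, 0, 0, 0, 1, 0, 0, -0.1, 0, 0, 0, 1, 0, 0, -0.1, 0, 0, 0, 1, 0, 0, -0.1, 0, 0, 0, 1, 0, 0, 0, 0, 0, 0, 1, 0, 0, 0, 0, 0, 0, 1, 0, 0, 0, 0, 0, 0, 1, 0, 0, 0, 0, 0, 0, 1, 0, 0, 0, 0, 0, 0, 1, 0, 0, 0, 0, 0, 0, 1, 0, 0, 0, 0, 0, 0, 1, 0, 0, 0, 0, 0, 0, 1]}}

```text
time: 14.38
tcp_pos: [504.6, 148.1, 207.3]
orientation: [-0.0, -0.155, 0.988, -0.0]
ft_force: [0.1, -0.1, 0.1]
grip_width: 0.2
finger_force: 0.0
```

```bash
python3 st.py; python3 - <<'E'
from cell import manip
import cv2
i=manip.get_image("scene")[:,:,::-1][100:290,200:400]
cv2.imwrite("pics/s6.png",cv2.resize(i,None,fx=3,fy=3,interpolation=cv2.INTER_CUBIC))
E
```

```text
t 14.3833 local tcp [-17.4   0.8 207.3] toolaxes in cutter [[-1.0, 0.0, -0.001], [0.0, 1.0, -0.0], [0.001, -0.0, -1.0]] F [ 0.1 -0.1  0.1] w 0.15600452340067394
```

View pics/s6.png

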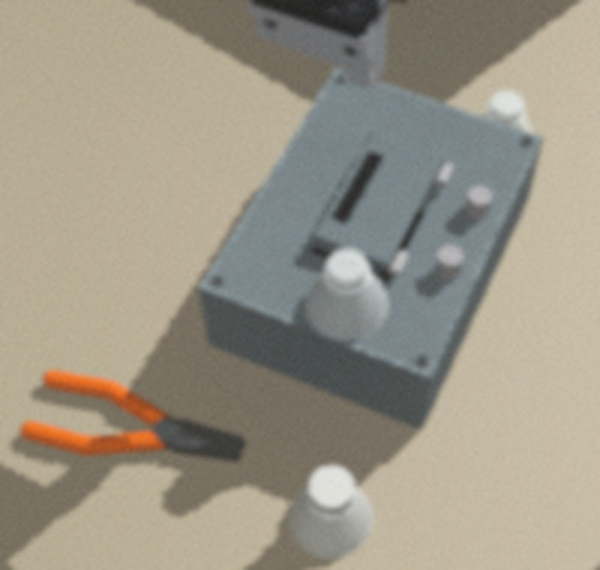

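The flap is latched shut about a second after release, with its pad at (357,187) as in the first picture. The necks and pliers are in place and the arm is clear, so I hand the job in.

```bash
python3 -c "
from cell import manip
print(manip.job_done())"
```

```text
the job is handed in; nothing more can be done
None
```

The cutter is reset and the job is handed in (no verdict came back): the flap popped open, the reset button was pressed to its stop, the flap is latched shut again, and the necks and pliers look unmoved.

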